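Put the red-tabbed drilling template away in its cassette

TASK

Pick up the drilling-template disc with the red tab and slide it through the open front of the green cassette into the empty upper slot, fully home, so that it lies flat on that slot's two ledges with its tab left sticking out of the front. Let go of it, and do not disturb the grey-tabbed disc stored in the slot below.

Things in the scene. Friction and masses are not known exactly. Their poses are not given: they have to be found in the camera images.
- red_disc: Loose flat aluminium disc with a red tab, 140 mm across, 6 mm thick, about 0.26 kg, flat on the bench. Two others with a blue and a yellow tab lie near by and stay out. Origin: centre of its underside; z up; its x points from the tab to the centre (the end away from the tab enters the slot first).
- red_tab (a point): Middle (half-way up) of the red disc's tab, an upright plastic block near the rim: 26 mm long along the disc's x, 14 mm thick along its y (the width to grasp), 44 mm high above the disc's top face. Lies at x -55, y 0, z +28 mm from the disc's origin; same axes.
- slot (a point): Where the centre of the red disc's underside rests when fully home in the green cassette's upper slot. x points in (front opens to -x), z up. Fixed; height varies. Two ledges, tops at z 0, x -25 to 80, |y| 45 to 80 mm, open between. Walls: |y| 80, back stop at x 76, tops at z 64 mm; next ledges begin at z 56. A column at x 105 mm rises to 230 mm above the bench.
- stored_disc: A like loose disc with a grey tab in the cassette's lower slot, 60 mm below the upper one, its tab sticking out of the front. Origin and axes as for the red disc; its tab's top is 50 mm above its origin, 10 mm below the upper slot's ledge tops.
Mind the look-alikes: they are no part of the job. Leave any black, orange or purple look-alike of the red_disc alone.

How it is judged:
At the end, for the whole second after the job is handed in: The red-tabbed disc lies at rest in the upper slot: its centre within 16 mm of fully home in depth and sideways, within 10 mm of the ledges' height, tilted by less than 0.1 rad (6 degrees), its tab outside the front (the tab's middle at least 35 mm in front of the home point) (x of red_disc in the frame of slot between -0.016 and 0.016 m and y of red_disc in the frame of slot between -0.016 and 0.016 m and z of red_disc in the frame of slot between -0.01 and 0.01 m and angle between red_disc's own z axis and vertical below 0.1 rad and x of red_tab in the frame of slot below -0.035 m and linear speed of red_disc below 0.02 m/s); the robot touches nothing.
It fails at once if the stored disc in the lower slot is disturbed (moved by more than 20 mm) (distance of stored_disc from where it was at the start of the episode above 0.02 m).
It also fails if it takes over 45 s, if anything falls off the work surface, if the arm or the gripper's body presses on something with over 40 N, if the wrist force passes 120 N, or if a joint passes its speed limit or range.

ROBOT

A 7-joint arm with a two-finger parallel gripper is mounted at the origin on the work surface. World frame = base frame: x ahead of the robot, y to its left, z up, the work surface at z = 0. Lengths are in m, angles in rad, forces in N, time in s.
With the tool pointing down it reaches from about 0.425 to 0.975 m from the base axis. Payload 16.7 kg.
Tool frame: the origin (TCP) lies where the fingers leave the gripper's body, on its centre line; the fingertips stand 73 mm ahead of it and the grasp point (between the pads) lies 54 mm ahead of it; y points along the fingers, x is the direction in which the jaws open and shut, and the axes are right-handed (so a half turn about y gives the same grasp; the last joint's range is limited). The gripper opens to 85 mm and grips with 20 to 120 N. Pads are 22 mm wide; open, the fingers measure 114 mm over their backs; the gripper's body (76 mm by 85 mm) begins 54 mm behind the grasp point. The pads swing forward as they close: fully open they stand 13 mm farther back than shut.
Start: joints at [-1.492, 0.426, 0.074, 1.606, -0.034, 1.111, -0.067], TCP at [0.153, 0.657, 0.304] pointing down, gripper open.
Joint ranges: [-2.85, 2.85], [-0.5, 2.14], [-1.23, 1.37], [0.21, 2.46], [-1.02, 4.16], [0.16, 2.05], [-2.73, 2.73]. Speed limits (rad/s): [1.89, 1.89, 2.39, 2.39, 3.01, 3.01, 3.01].

INTERFACE

Orientations are given as a 3x3 rotation matrix whose columns are the frame's x, y, z axes.
In Python, from plant import manip, eyes, ticket gives the robot as it stands.
- The arm moves only by the tool move_arm, never from a script. Its argument "deltas" is a list that holds one entry, the list of rows, each a list of 5 numbers: the shift along the tool's x, y, z in m, then the turn about the tool's y in degrees, then the opening, from 0 (shut) to 1 (fully open). In form: [[[x, y, z, turn, jaw], ...]]. A call has 1 to 10 rows; each row shifts and turns the commanded pose from where the row before left it, along the tool's axes as they then stand; what a row does not reach is not made up. A row lasts 1/10 s, in which the tool goes at most 50 mm and 8.59 degrees, less where a joint would pass 70% of its speed; a pose out of reach is approached as far as the arm can. A call with a gripper value outside its range is refused whole. The fingers move at their own pace and stop on an object; "force" is the grip in N (left out, the last holds). Time passes only in rows, so rows that do not move let the fingers close. It gives the time, the measured TCP pose, the force and the opening at its end, in the units of the state.
- manip.observe(): the state, without advancing time (a new reading comes with each control period).
- eyes.grab_frame(name): name is "side" or "top"; returns the picture (400x640x3 uint8, red, green, blue); there is no depth.
- eyes.camera_info(name): a dict with "fx", "fy", "cx", "cy" (pixels), "cam_to_world" (4x4, takes a point from camera to world coordinates). Camera axes: x right, y up, looking along -z (the intrinsics and any distortion apply to the point x, -y, -z); pixel columns grow to the right and rows downward; lengths in m; the calibration is good to about 2 mm. A picture is of the moment at which its call begins. camera_info takes no time and is no camera call.
- ticket.job_done(): hands the job in, once; it reports no verdict.
The state is a dict: "time_s": time; "q": joint angles; "qd": joint speeds; "effort": joint torques, N m; "eef_pos": TCP position; "tool_rot": TCP orientation; "contact_force": force on the tool from outside, world axes, zero at the start; "torque": the same for the moment, N m; "grip_width": opening from 0.0 (shut) to 1.0 (fully open).
Only numpy, scipy, OpenCV 4.12 (cv2) and the standard library are available. Lean on these libraries where they do the work, as an engineer would, in place of code of your own. Each camera call takes 0.05 s, during which the arm holds its last target.

## Working session

There is one attempt and no reset: what is moved stays moved. The work goes in short steps, Python scripts to look and compute and a tool call to move; the robot and the scene stay as the last step left them, time stands still between calls to the robot, and variables do not carry over. Pictures are saved under pics/ and viewed, and the job is handed in when it is done.

Besides the shell and the picture viewer there is one more tool, called after ">>>" in YAML: its name, and indented under it one key for each argument. move_arm: Moves the arm, as the interface text tells. Its arguments: {"type":"object","properties":{"deltas":{"type":"array"},"force":{"type":"number"}},"required":["deltas"]}

```bash
mkdir -p pics; ls; python3 - <<'E'
from plant import manip, eyes
import cv2,json
s=manip.observe()
print(s['time_s'],s['eef_pos'],s['tool_rot'],s['grip_width'])
for n in("side","top"):
    im=eyes.grab_frame(n); cv2.imwrite(f'pics/{n}0.png',im[:,:,::-1]); print(n,eyes.camera_info(n))
E
```

```text
pics
0.0 [0.15304192 0.65709739 0.30320089] [[ 2.26841898e-01 -2.02606949e-04 -9.73931575e-01]
 [ 9.73930746e-01 -1.27357782e-03  2.26841970e-01]
 [-1.28633741e-03 -9.99999168e-01 -9.15756731e-05]] 1.0011929522742145
side {'fx': 366.4638040498981, 'fy': 366.4638040498981, 'cx': 317.1377606312639, 'cy': 202.18965864593326, 'cam_to_world': array([[ 0.70586361,  0.38127583, -0.59698016, -0.07671455],
       [-0.70834141,  0.37636412, -0.59716203, -0.58673873],
       [-0.00300154,  0.84438071,  0.5357352 ,  0.6085024 ],
       [ 0.        ,  0.        ,  0.        ,  1.        ]])}
top {'fx': 462.1949803143239, 'fy': 462.1949803143239, 'cx': 324.8216852516177, 'cy': 197.97999859662158, 'cam_to_world': array([[-0.00879154,  0.98308485, -0.18293956,  0.24637351],
       [-0.9998519 , -0.00593545,  0.01615394, -0.04901654],
       [ 0.01479487,  0.18305448,  0.98299144,  1.11266705],
       [ 0.        ,  0.        ,  0.        ,  1.        ]])}
```

View pics/side0.png

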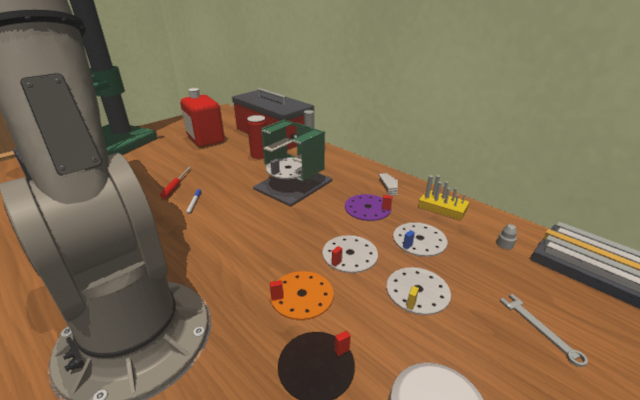

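View pics/top0.png

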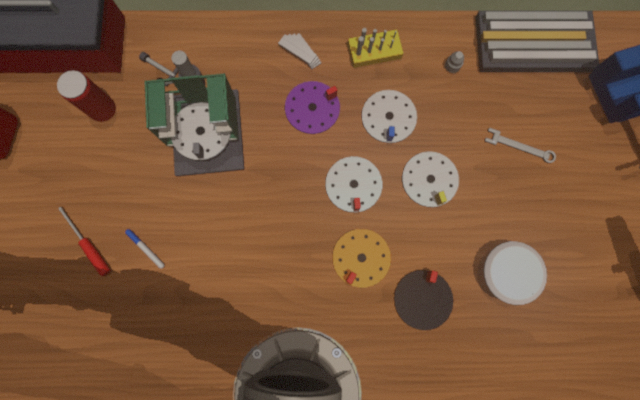

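Red-tabbed candidates in the top view are the aluminium disc (354,184), tab (356,204); purple (312,107); orange (361,258); and black (423,299). Only the aluminium one fits, because the coloured ones are look-alikes. I'll confirm in an enlarged crop and look closely at the cassette.

```bash
python3 - <<'E'
import cv2,numpy as np
t=cv2.imread('pics/top0.png');s=cv2.imread('pics/side0.png')
a=cv2.resize(t[144:224,304:404],(800,600)[:1]+(640,),interpolation=cv2.INTER_CUBIC)[:600]
cv2.imwrite('pics/c1.png',a)
cv2.imwrite('pics/c2.png',cv2.resize(t[60:180,135:255],(600,600),interpolation=cv2.INTER_CUBIC))
cv2.imwrite('pics/c3.png',cv2.resize(s[110:210,240:340],(600,600),interpolation=cv2.INTER_CUBIC))
E
```

```text
(no output)
```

View pics/c1.png

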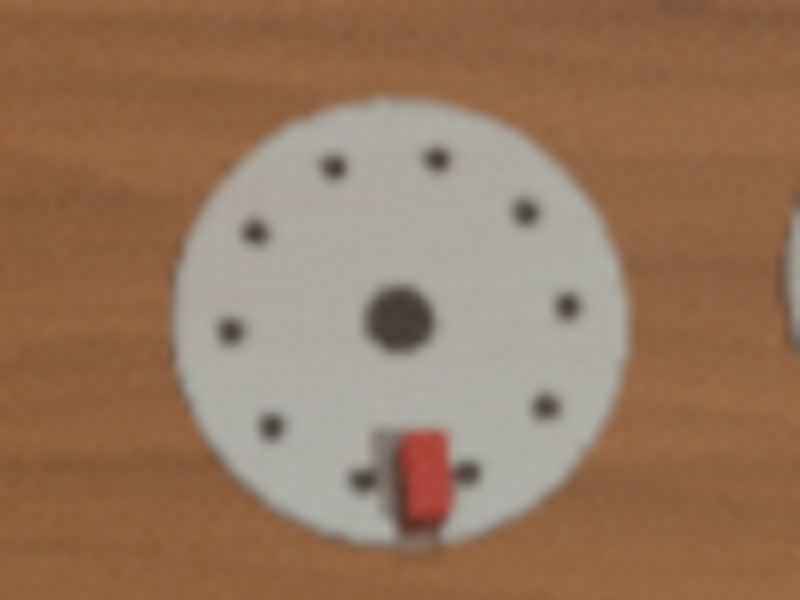

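View pics/c2.png

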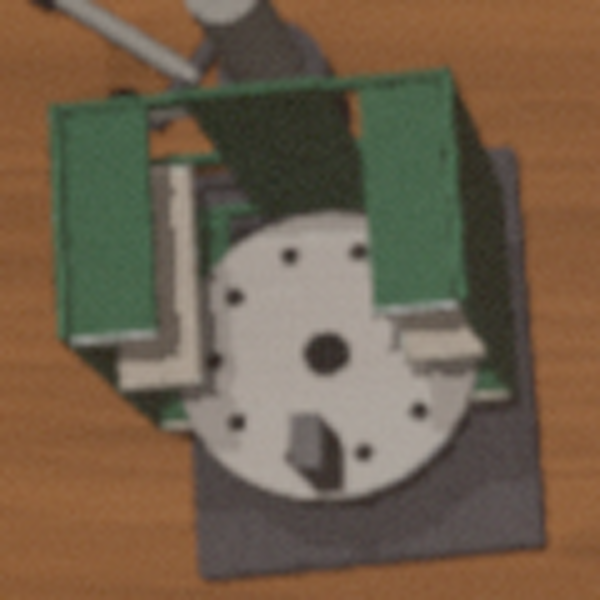

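View pics/c3.png

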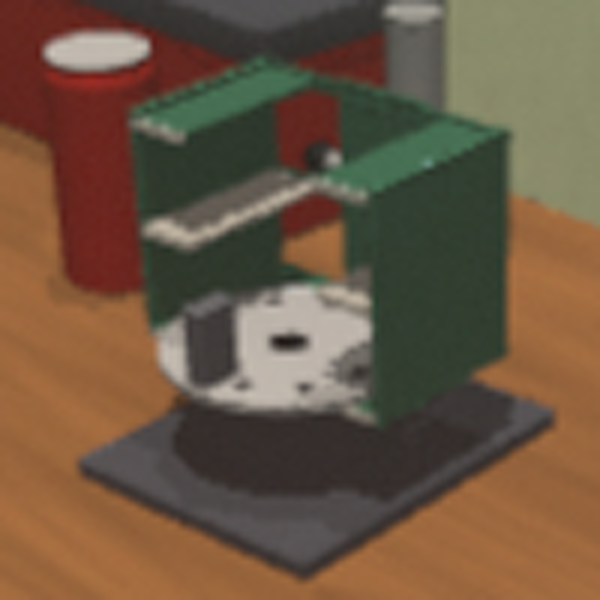

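The crop confirms a bare aluminium disc with a red tab. Next I'll fit the poses. For the disc I'll match the tab's box silhouette and centre hole in both views. For the cassette I'll fit its corner points.

```bash
cat > h.py <<'E'
import numpy as np,cv2
from scipy.optimize import least_squares,minimize
from plant import manip, eyes
C={n:eyes.camera_info(n) for n in("side","top")}
def proj(n,P):
    c=C[n];M=np.linalg.inv(c['cam_to_world']);P=np.atleast_2d(P)@M[:3,:3].T+M[:3,3]
    return np.stack([c['cx']+c['fx']*P[:,0]/-P[:,2],c['cy']-c['fy']*P[:,1]/-P[:,2]],1)
def ray(n,px,z):
    c=C[n];T=c['cam_to_world'];d=T[:3,:3]@np.array([(px[0]-c['cx'])/c['fx'],-(px[1]-c['cy'])/c['fy'],-1]);o=T[:3,3]
    return o+d*(z-o[2])/d[2]
def W(p,L): # p=x,y,z,yaw
    L=np.atleast_2d(L).astype(float);c,s=np.cos(p[3]),np.sin(p[3])
    return L@np.array([[c,-s,0],[s,c,0],[0,0,1]]).T+np.array(p[:3])
def redmask(im,box):
    h=cv2.cvtColor(im,cv2.COLOR_RGB2HSV);m=(((h[...,0]<7)|(h[...,0]>172))&(h[...,1]>140)).astype(np.uint8)
    o=np.zeros_like(m);x0,y0,x1,y1=box;o[y0:y1,x0:x1]=m[y0:y1,x0:x1];return o
E
python3 - <<'E'
from h import *
I={n:cv2.imread(f'pics/{n}0.png')[:,:,::-1].copy() for n in C}
for n,px in(("top",(354,183.9)),("side",(350,252))): print(n,ray(n,px,.006))
m={"top":redmask(I["top"],(345,190,368,215)),"side":redmask(I["side"],(325,240,350,270))}
for n in m:
    ys,xs=np.nonzero(m[n]);print(n,len(xs),xs.mean(),ys.mean(),xs.min(),xs.max(),ys.min(),ys.max())
box=np.array([[a,b,c] for a in(-.068,-.042) for b in(-.007,.007) for c in(.006,.05)])
c0=ray("top",(354,183.9),.006)
def cost(p):
    e=0
    for n in m:
        hull=cv2.convexHull((proj(n,W([p[0],p[1],0,p[2]],box))*16+0).astype(np.int32))
        big=np.zeros((400*4,640*4),np.uint8)
        cv2.fillConvexPoly(big,((hull.astype(float)/16+.5)*4*16).astype(np.int32),255,shift=4)
        r=cv2.resize(big,(640,400),interpolation=cv2.INTER_AREA)/255.
        e+=abs(r-m[n]).sum()
    return e/30+((p[0]-c0[0])**2+(p[1]-c0[1])**2)/.002**2
best=min((minimize(cost,[c0[0],c0[1],a],method='Nelder-Mead',options=dict(initial_simplex=[[c0[0],c0[1],a],[c0[0]+.004,c0[1],a],[c0[0],c0[1]+.004,a],[c0[0],c0[1],a+.15]])) for a in(-.3,-.15,0,.15,.3)),key=lambda r:r.fun)
print('disc',best.x,best.fun)
# cassette
t=lambda x,y:(135+x/5-.4,60+y/5-.4); s=lambda x,y:(240+x/6-.4,110+y/6-.4)
obs=[("top",t(157,331),(-.025,.045,.064)),("top",t(375,307),(-.025,-.045,.064)),
("side",s(186,132),(-.025,.045,.064)),("side",s(322,177),(-.025,-.045,.064)),
("top",t(195,378),(-.025,.045,0)),("side",s(193,237),(-.025,.045,0)),
("top",t(326,353),(0,0,-.054)),("side",s(290,342),(0,0,-.054))]
def res(p): return np.concatenate([proj(n,W(p,L))[0]-px for n,px,L in obs])
c1=ray("top",t(326,353),.05)
r=least_squares(res,[c1[0],c1[1],.1,0],loss='soft_l1')
print('slot',r.x);print(res(r.x).reshape(-1,2).round(2))
for n in C:
    im=cv2.resize(I[n][:,:,::-1],None,fx=5,fy=5,interpolation=cv2.INTER_CUBIC)
    def L(A,col):
        q=((proj(n,A)+.5)*5).astype(np.int32);cv2.polylines(im,[q],True,col,1)
    th=np.linspace(0,6.28,60);ci=np.c_[.07*np.cos(th),.07*np.sin(th),0*th]
    for sg in(1,-1):
        for z in(0,.064): L(W(r.x,[(-.025,sg*.045,z),(.08,sg*.045,z),(.08,sg*.08,z),(-.025,sg*.08,z)]),(0,0,255))
    L(W(r.x,ci+[0,0,-.054]),(255,0,0))
    p=[best.x[0],best.x[1],0,best.x[2]]
    L(W(p,ci+[0,0,.006]),(255,0,0));L(W(p,[(-.068,-.007,.05),(-.042,-.007,.05),(-.042,.007,.05),(-.068,.007,.05)]),(0,255,0))
    u=(proj(n,W(r.x,[0,0,0]))[0]*5).astype(int);v=(proj(n,W(p,[0,0,0]))[0]*5).astype(int)
    a=im[u[1]-300:u[1]+300,u[0]-300:u[0]+300];b=im[v[1]-250:v[1]+250,v[0]-250:v[0]+250]
    cv2.imwrite(f'pics/o_{n}.png',a);cv2.imwrite(f'pics/d_{n}.png',b)
a=np.hstack([cv2.resize(cv2.imread(f'pics/d_{n}.png'),(400,400)) for n in C]);cv2.imwrite('pics/d.png',a)
a=np.hstack([cv2.resize(cv2.imread(f'pics/o_{n}.png'),(400,400)) for n in C]);cv2.imwrite('pics/o.png',a)
E
```

```text
top [ 0.48701463 -0.13906493  0.006     ]
side [ 0.48660711 -0.14004114  0.006     ]
top 57 356.5263157894737 203.28070175438597 354 359 198 209
side 151 336.2317880794702 255.51655629139074 332 341 247 265
disc [ 0.48689061 -0.13879471  0.06027277] 3.3604005552177467
slot [0.60283185 0.22334399 0.12803146 0.11634215]
[[-0.41 -0.3 ]
 [-0.6  -0.44]
 [-0.5  -0.31]
 [-1.08 -0.79]
 [ 1.36  0.05]
 [-0.21  1.46]
 [ 0.77 -0.02]
 [ 0.36  0.47]]
```

View pics/o.png

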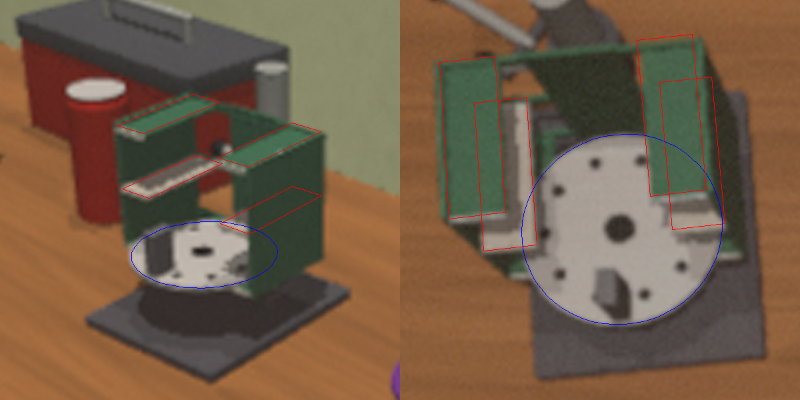

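View pics/d.png

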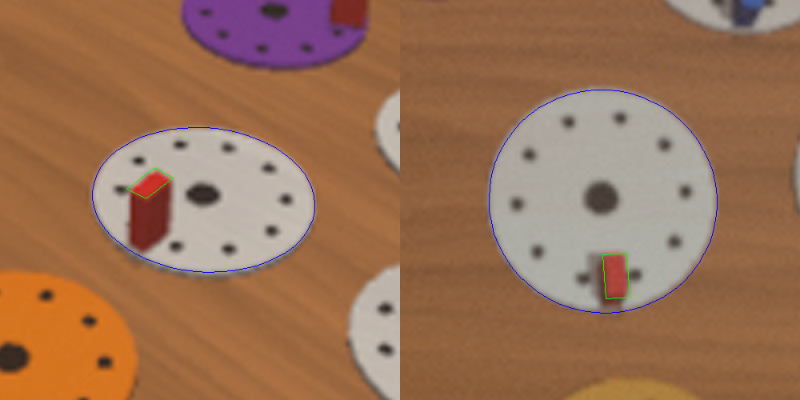

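```bash
python3 - <<'E'
from h import *
I={n:cv2.imread(f'pics/{n}0.png') for n in C}
a=cv2.resize(I['top'][70:150,140:240],(800,640),interpolation=cv2.INTER_CUBIC)[:600];cv2.imwrite('pics/e1.png',a)
a=cv2.resize(I['side'][116:176,258:333],(800,640),interpolation=cv2.INTER_CUBIC)[:600];cv2.imwrite('pics/e2.png',a)
t=lambda x,y:(135+x/5-.4,60+y/5-.4); s=lambda x,y:(240+x/6-.4,110+y/6-.4)
obs=[("top",t(157,331),(-.025,.045,1)),("top",t(375,307),(-.025,-.045,1)),
("side",s(186,132),(-.025,.045,1)),("side",s(322,177),(-.025,-.045,1)),
("top",t(195,378),(-.025,.045,0)),("side",s(193,237),(-.025,.045,0))]
def res(p): return np.concatenate([proj(n,W(p,(L[0],L[1],L[2]*p[4])))[0]-px for n,px,L in obs])
r=least_squares(res,[.6,.22,.1,0,.06])
print('slot',r.x);print(res(r.x).reshape(-1,2).round(2))
for z in(.05,.06,.07,.074):
    print(z,ray('top',t(326,353),z),ray('side',s(290,342),z))
E
```

```text
slot [0.60300348 0.22318685 0.13337191 0.12487207 0.0566051 ]
[[ 0.11  0.11]
 [-0.21 -0.36]
 [-0.42  0.38]
 [-0.83 -0.16]
 [ 0.81 -0.64]
 [-0.29 -0.05]]
0.05 [0.61103884 0.23147427 0.05      ] [0.63482549 0.26323631 0.05      ]
0.06 [0.60760723 0.22883477 0.06      ] [0.62208535 0.24801748 0.06      ]
0.07 [0.60417563 0.22619527 0.07      ] [0.6093452  0.23279866 0.07      ]
0.074 [0.60280299 0.22513947 0.074     ] [0.60424914 0.22671113 0.074     ]
```

View pics/e1.png

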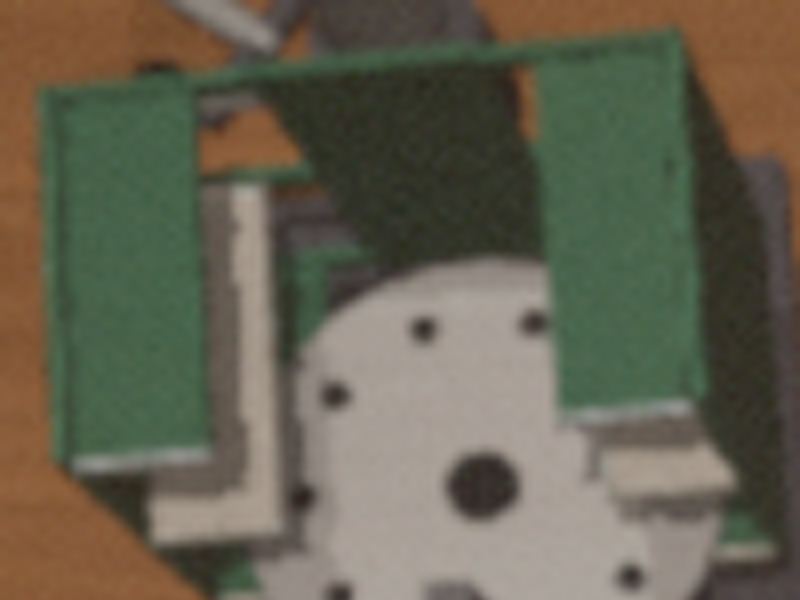

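View pics/e2.png

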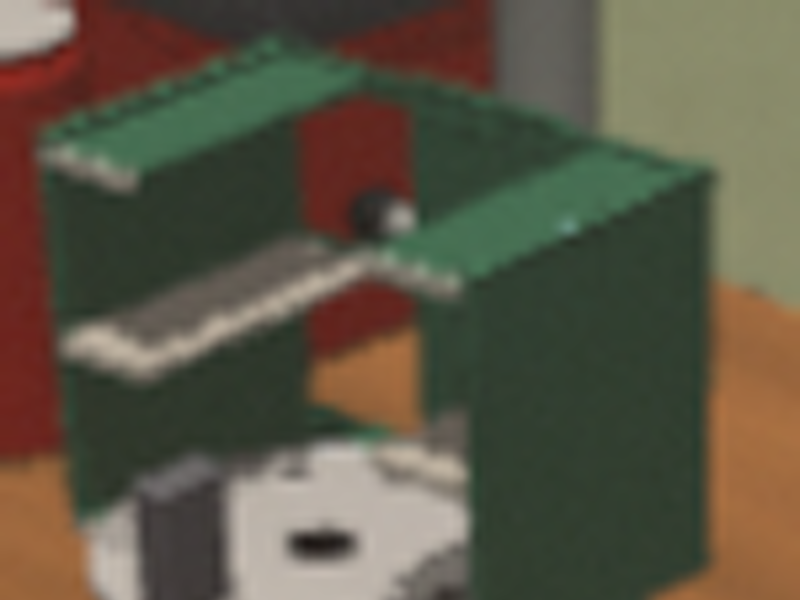

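```bash
python3 - <<'E'
from h import *
I={n:cv2.imread(f'pics/{n}0.png') for n in C}
t=lambda x,y:(140+x/8-.44,70+y/8-.44); s=lambda x,y:(258+x/10.667-.45,116+y/10.667-.45)
obs=[("top",t(210,452),(-.025,.045,.06)),("top",t(560,412),(-.025,-.045,.06)),
("side",s(135,170),(-.025,.045,.06)),("side",s(370,252),(-.025,-.045,.06)),
("top",t(283,530),(-.025,.045,0)),("side",s(150,360),(-.025,.045,0)),("top",t(612,488),(-.025,-.045,0)),
("top",t(197,90),(.076,.045,.06)),("top",t(537,62),(.076,-.045,.06))]
def res(p): return np.concatenate([proj(n,W(p,L))[0]-px for n,px,L in obs])
r=least_squares(res,[.6,.22,.1,0],loss='soft_l1')
print('slot',r.x);print(res(r.x).reshape(-1,2).round(2))
p=r.x
for n,ox,oy,k,sz in(("top",140,70,8,(100,75)),("side",258,116,10,(75,60))):
    im=cv2.resize(I[n][oy:oy+sz[1],ox:ox+sz[0]],None,fx=k,fy=k,interpolation=cv2.INTER_CUBIC)
    for sg in(1,-1):
        for z in(-.06,0,.06):
            q=((proj(n,W(p,[(-.025,sg*.045,z),(.076,sg*.045,z),(.076,sg*.08,z),(-.025,sg*.08,z)]))-[ox,oy]+.5)*k).astype(np.int32)
            cv2.polylines(im,[q],True,(0,0,255),1)
    cv2.imwrite(f'pics/f_{n}.png',im)
E
```

```text
slot [0.60126935 0.22163213 0.13155835 0.10272242]
[[ 0.46 -0.03]
 [ 0.15  0.59]
 [-0.08  0.15]
 [-0.28 -0.37]
 [ 0.11 -0.64]
 [-0.12  0.45]
 [-0.11  0.46]
 [-0.27 -0.09]
 [-0.13 -0.73]]
```

View pics/f_top.png

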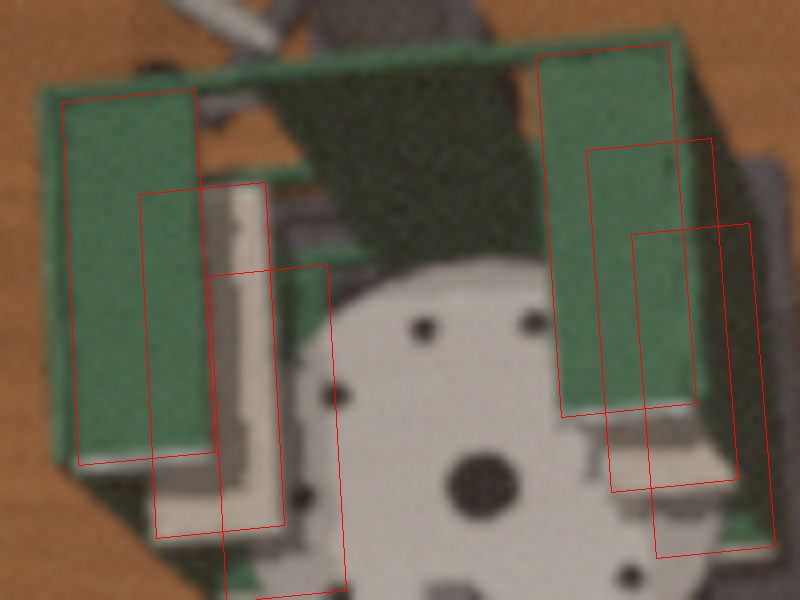

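View pics/f_side.png

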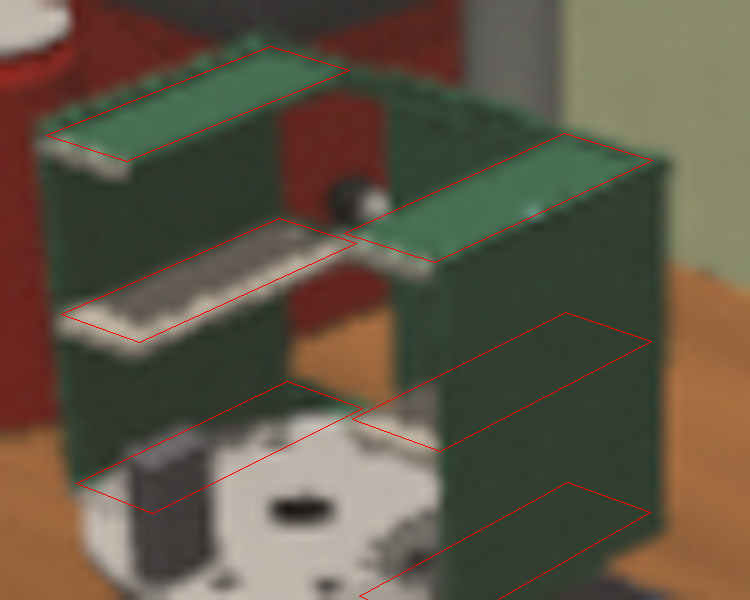

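Measured poses: disc (0.487, −0.139), yaw 0.06. Slot (0.601, 0.2215, 0.1315), yaw about 0.10. Both fit in both views to about 0.5 px. I'll move towards the disc in an arc at the present height.

>>> move_arm:
  deltas:
    - [[-0.024,0,-0.033,0,0.5],[-0.024,0,-0.033,0,0.5],[-0.024,0,-0.033,0,0.5],[-0.024,0,-0.033,0,0.5],[-0.024,0,-0.033,0,0.5],[-0.024,0,-0.033,0,0.5],[-0.024,0,-0.033,0,0.5],[-0.024,0,-0.033,0,0.5],[-0.024,0,-0.033,0,0.5],[-0.024,0,-0.033,0,0.5]]
  force: 80

```text
time_s: 1.1
eef_pos: [0.4208, 0.3473, 0.3038]
tool_rot: [[0.227, -0.0, -0.974], [0.974, -0.0, 0.227], [-0.0, -1.0, 0.0]]
contact_force: [1.8, 0.2, -1.1]
grip_width: 0.497
```

>>> move_arm:
  deltas:
    - [[-0.04,0,-0.017,0,0.5],[-0.04,0,-0.017,0,0.5],[-0.04,0,-0.017,0,0.5],[-0.04,0,-0.017,0,0.5],[-0.04,0,-0.017,0,0.5],[-0.04,0,-0.017,0,0.5],[-0.04,0,-0.017,0,0.5],[-0.04,0,-0.017,0,0.5],[0,0,0,-8.3,0.5],[0,0,0,-8.3,0.5]]

```text
time_s: 2.1
eef_pos: [0.4798, 0.0049, 0.3038]
tool_rot: [[-0.064, -0.0, -0.998], [0.998, -0.0, -0.064], [-0.0, -1.0, 0.0]]
contact_force: [0.5, 0.9, -0.2]
grip_width: 0.498
```

```bash
cat >> h.py <<'E'
def go(x,y,z,yaw):
    s=manip.observe();R=s['tool_rot'];d=np.array([x,y,z])-s['eef_pos'];th=np.arctan2(R[1,0],R[0,0])
    print('t',s['time_s'],'tool delta',(R.T@d).round(4),'turn deg',-np.degrees(yaw+np.pi/2-th).round(2),'jaw',round(s['grip_width'],3),'F',np.round(s['contact_force'],1))
E
python3 -c "
from h import *
go(.432,-.142,.086,.06)"
```

```text
t 2.1 tool delta [-0.1435  0.2178  0.057 ] turn deg 0.21 jaw 0.498 F [ 0.5  0.9 -0.2]
```

>>> move_arm:
  deltas:
    - [[-0.036,0,0.014,0,0.5],[-0.036,0,0.014,0,0.5],[-0.036,0,0.014,0,0.5],[-0.036,0,0.015,0,0.5],[0,0.04,0,0,0.5],[0,0.04,0,0,0.5],[0,0.04,0,0,0.5],[0,0.02,0,0,0.5],[0,0,0,0,0.5]]

```text
time_s: 3.0
eef_pos: [0.4303, -0.1409, 0.1617]
tool_rot: [[-0.06, -0.005, -0.998], [0.998, -0.0, -0.06], [-0.0, -1.0, 0.005]]
contact_force: [0.2, 0.1, 0.7]
grip_width: 0.496
```

```bash
python3 -c "
from h import *
go(.432,-.142,.086,.06)
I=[cv2.resize(eyes.grab_frame(n)[y:y+100,x:x+100,::-1],(400,400),interpolation=cv2.INTER_CUBIC) for n,x,y in(('side',290,180),('top',305,140))]
cv2.imwrite('pics/g1.png',np.hstack(I))"
```

```text
t 3.0 tool delta [-0.0012  0.0757 -0.0021] turn deg 0.03 jaw 0.496 F [0.2 0.1 0.7]
```

View pics/g1.png

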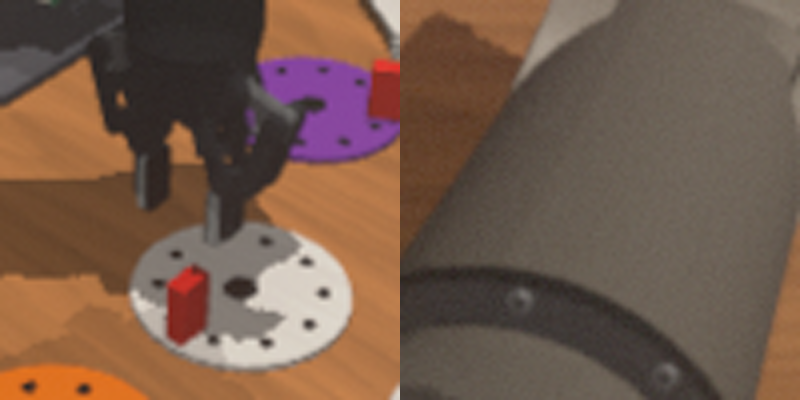

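The side view shows the fingertips at crop (150,200) and (222,235), straddling the red tab at (188,305). I'll descend, aiming about 4 mm toward the disc centre because this is near the inner reach limit.

>>> move_arm:
  deltas:
    - [[-0.001,0.025,-0.006,0,0.5],[0,0.025,0,0,0.5],[0,0.015,0,0,0.5],[0,0.009,0,0,0.5],[0,0,0,0,0.5]]

```text
time_s: 3.6
eef_pos: [0.4382, -0.1416, 0.0903]
tool_rot: [[-0.061, 0.0, -0.998], [0.998, 0.0, -0.061], [0.0, -1.0, -0.0]]
contact_force: [0.6, 0.3, 1.1]
grip_width: 0.504
```

```bash
python3 -c "
from h import *
go(.436,-.142,.086,.06);s=manip.observe();print(s['eef_pos'],s['tool_rot'].round(4),s['q'])
I=[cv2.resize(eyes.grab_frame(n)[y:y+100,x:x+100,::-1],(500,500),interpolation=cv2.INTER_CUBIC) for n,x,y in(('side',290,190),)]
cv2.imwrite('pics/g2.png',np.hstack(I))"
```

```text
t 3.6 tool delta [-0.0003  0.0043  0.0022] turn deg 0.06 jaw 0.504 F [0.6 0.3 1.1]
[ 0.43816885 -0.14158529  0.09029671] [[-6.100e-02  4.000e-04 -9.981e-01]
 [ 9.981e-01  1.000e-04 -6.100e-02]
 [ 1.000e-04 -1.000e+00 -4.000e-04]] [-0.19999312  0.45364623  0.44751959  2.25707407 -0.40355216  0.50462569
  2.19672903]
```

View pics/g2.png

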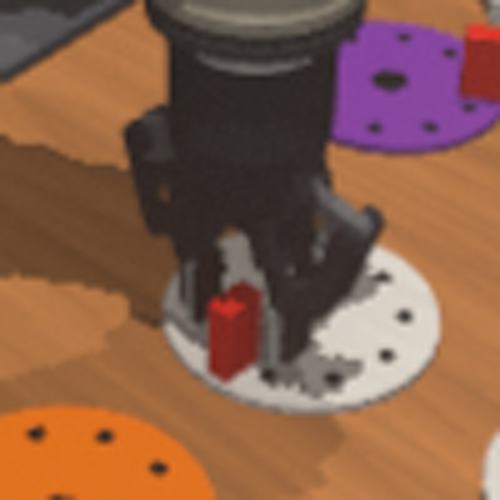

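The tab at (232,340) sits between the fingers. A small trim, then close.

>>> move_arm:
  deltas:
    - [[0,0.005,0.004,0,0.5],[0,0,0,0,0.0],[0,0,0,0,0.0],[0,0,0,0,0.0],[0,0,0,0,0.0],[0,0,0,0,0.0],[0,0,0,0,0.0],[0,0,0,0,0.0]]
  force: 90

```text
time_s: 4.45
eef_pos: [0.4339, -0.1418, 0.0855]
tool_rot: [[-0.061, 0.0, -0.998], [0.998, 0.0, -0.061], [0.0, -1.0, -0.0]]
contact_force: [-3.5, 1.4, 11.3]
grip_width: 0.151
```

>>> move_arm:
  deltas:
    - [[0,-0.01,0,0,0.0],[0,-0.02,0,0,0.0],[0,-0.03,-0.002,0,0.0],[0,-0.03,-0.004,0,0.0],[0,-0.03,-0.005,0,0.0],[0,-0.03,-0.005,0,0.0],[0,-0.03,-0.005,0,0.0],[0,0,0,0,0.0],[0,0,0,0,0.0]]

```text
time_s: 5.35
eef_pos: [0.4547, -0.1404, 0.2654]
tool_rot: [[-0.061, 0.001, -0.998], [0.998, 0.0, -0.061], [0.0, -1.0, -0.001]]
contact_force: [-0.5, 0.1, -2.5]
grip_width: 0.152
```

```bash
python3 -c "
from h import *
go(.436,-.142,.086,.06);s=manip.observe();print(s['eef_pos'],s['tool_rot'].round(4))
I=eyes.grab_frame('side');cv2.imwrite('pics/h1.png',I[:,:,::-1])
p=proj('side',s['eef_pos'])[0].astype(int);print(p)
a=I[p[1]-60:p[1]+90,p[0]-75:p[0]+75,::-1]
cv2.imwrite('pics/g3.png',cv2.resize(a,(600,600),interpolation=cv2.INTER_CUBIC))"
```

```text
t 5.35 tool delta [-0.0005  0.1794  0.0189] turn deg 0.06 jaw 0.152 F [-0.5  0.1 -2.5]
[ 0.4546604  -0.14040432  0.26540772] [[-6.110e-02  1.100e-03 -9.981e-01]
 [ 9.981e-01  5.000e-04 -6.110e-02]
 [ 4.000e-04 -1.000e+00 -1.100e-03]]
[345 163]
```

View pics/g3.png

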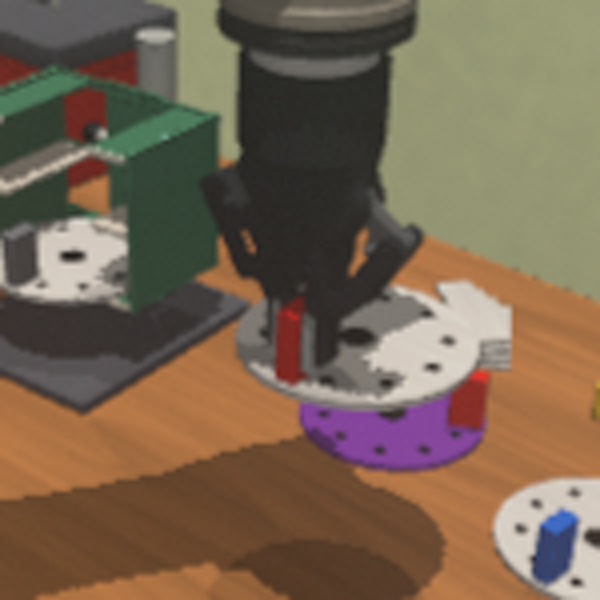

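The disc is held. I'll check for sag by overlaying the rim at several pitch angles.

```bash
cat >> h.py <<'E'
def discpts(tcp,yaw,pitch,dx=.0025,n=120,zo=.0855,zt=.006):
    # pitch>0: far end (disc +x) hangs down, pivot at grasp point
    th=np.linspace(0,2*np.pi,n);L=np.c_[.07*np.cos(th),.07*np.sin(th),0*th+zt]
    L=L-[-.055+dx,0,.0315]
    c,s=np.cos(pitch),np.sin(pitch)
    L=L@np.array([[c,0,s],[0,1,0],[-s,0,c]]).T
    return W([tcp[0],tcp[1],tcp[2]-zo+.0315,yaw],L)
E
python3 - <<'E'
from h import *
I=cv2.imread('pics/h1.png');tcp=[.45466,-.1404,.26541];o=[270,100];k=5
im=cv2.resize(I[195:295,300:430],None,fx=6,fy=6,interpolation=cv2.INTER_CUBIC)
for p,c in((0,(0,255,0)),(.05,(0,0,255)),(.1,(255,0,0))):
    q=((proj('side',discpts(tcp,.061,p))-[300,195]+.5)*6).astype(np.int32)
    cv2.polylines(im,[q],True,c,1)
cv2.imwrite('pics/h2.png',im)
E
```

```text
(no output)
```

View pics/h2.png

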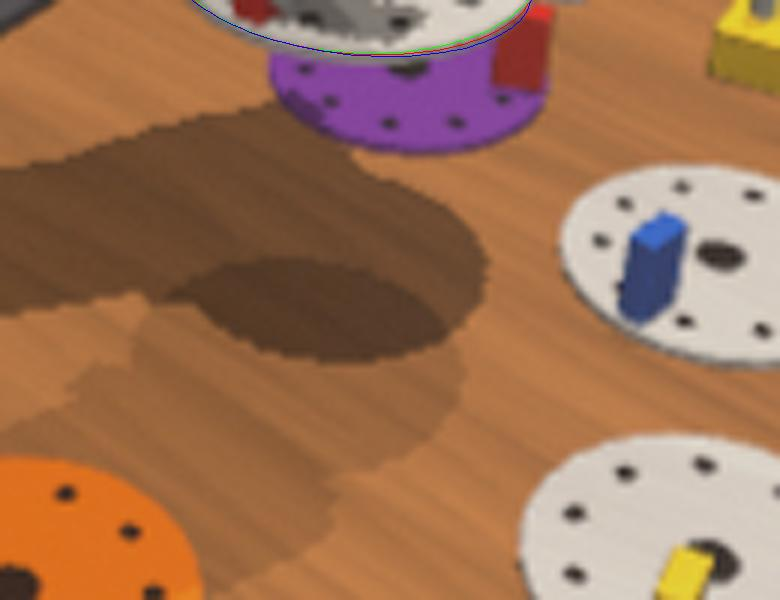

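```bash
python3 - <<'E'
from h import *
I=cv2.imread('pics/h1.png');tcp=[.45466,-.1404,.26541]
x0,y0=325,165
im=cv2.resize(I[y0:y0+50,x0:x0+75],None,fx=10,fy=10,interpolation=cv2.INTER_CUBIC)
for p,c in((0,(0,255,0)),(.05,(0,0,255)),(.1,(255,0,0))):
    q=((proj('side',discpts(tcp,.061,p))-[x0,y0]+.5)*10).astype(np.int32)
    cv2.polylines(im,[q],True,c,1)
cv2.imwrite('pics/h2.png',im)
E
```

```text
(no output)
```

View pics/h2.png

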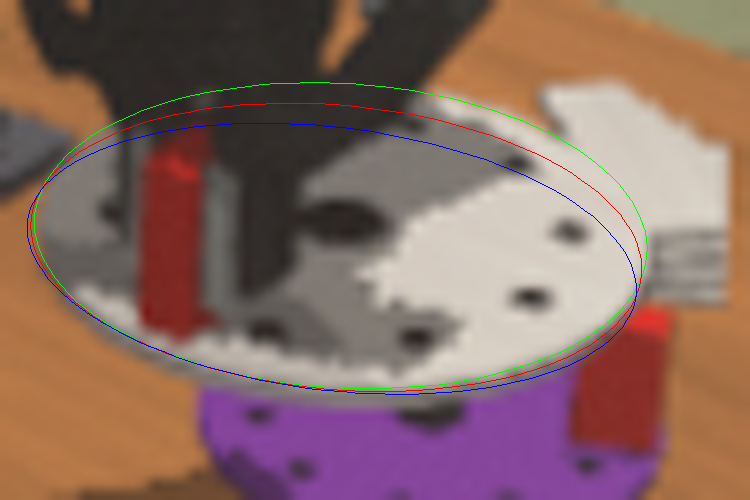

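The rim matches the zero-pitch curve (green), so the disc is level. Next I'll carry it, raised, to a pose in front of the cassette.

>>> move_arm:
  deltas:
    - [[0.015,-0.01,-0.006,0,0],[0.028,-0.015,-0.006,0,0],[0.028,-0.015,-0.006,0,0],[0.028,-0.005,-0.006,0,0],[0.028,0,-0.006,0,0],[0.028,0,-0.005,-1.1,0],[0.028,0,0.005,-1.1,0],[0.028,0,0.008,0,0],[0.028,0,0.008,0,0],[0.028,0,0.008,0,0]]

```text
time_s: 6.4
eef_pos: [0.4396, 0.1256, 0.3086]
tool_rot: [[-0.099, -0.002, -0.995], [0.995, -0.001, -0.099], [-0.001, -1.0, 0.002]]
contact_force: [1.0, 0.8, -2.3]
grip_width: 0.151
```

```bash
python3 -c "
from h import *
go(.424,.204,.31,.10)
print(manip.observe()['eef_pos'])"
```

```text
t 6.4 tool delta [ 0.0796 -0.0015  0.0078] turn deg -0.07 jaw 0.151 F [ 1.   0.8 -2.3]
[0.43963265 0.1255883  0.3086007 ]
```

>>> move_arm:
  deltas:
    - [[0.027,0,0.003,0,0],[0.027,0,0.003,0,0],[0.025,0,0.002,0,0],[0,0,0,0,0],[0,0.02,0,0,0],[0,0.025,0,0,0],[0,0.025,0,0,0],[0,0.012,0,0,0],[0,0,0,0,0],[0,0,0,0,0]]

```text
time_s: 7.4
eef_pos: [0.4253, 0.2026, 0.2282]
tool_rot: [[-0.099, -0.0, -0.995], [0.995, -0.0, -0.099], [-0.0, -1.0, 0.0]]
contact_force: [1.2, 0.1, -2.4]
grip_width: 0.15
```

```bash
python3 - <<'E'
from h import *
go(.424,.204,.226,.10)
s=manip.observe();tcp=s['eef_pos'];R=s['tool_rot'];print(tcp,R.round(4))
p=[.601,.2215,.1315,.10]
out=[]
for n,x0,y0 in(('side',225,115),('top',120,60)):
    I=eyes.grab_frame(n)[:,:,::-1];im=cv2.resize(I[y0:y0+150,x0:x0+133],None,fx=3,fy=3,interpolation=cv2.INTER_CUBIC) if 0 else cv2.resize(I[y0:y0+110,x0:x0+110],(500,500),interpolation=cv2.INTER_CUBIC)
    k=500/110
    q=((proj(n,discpts(tcp,np.arctan2(R[1,0],R[0,0])-np.pi/2,0))-[x0,y0]+.5)*k).astype(np.int32);cv2.polylines(im,[q],True,(0,255,0),1)
    for sg in(1,-1):
        q=((proj(n,W(p,[(-.025,sg*.045,0),(.076,sg*.045,0),(.076,sg*.08,0),(-.025,sg*.08,0)]))-[x0,y0]+.5)*k).astype(np.int32);cv2.polylines(im,[q],True,(0,0,255),1)
    out.append(im[:, :400])
cv2.imwrite('pics/i1.png',np.hstack(out))
E
```

```text
t 7.4 tool delta [0.0015 0.0022 0.0012] turn deg -0.07 jaw 0.15 F [ 1.2  0.1 -2.4]
[0.42530828 0.20258599 0.22822303] [[-9.860e-02 -3.000e-04 -9.951e-01]
 [ 9.951e-01 -4.000e-04 -9.860e-02]
 [-4.000e-04 -1.000e+00  3.000e-04]]
```

View pics/i1.png

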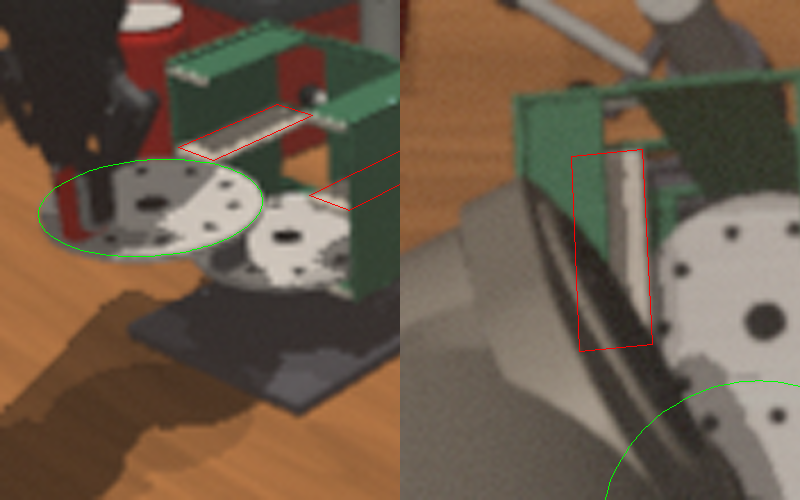

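The predicted rim (green) matches the held disc, and it's lined up with the opening. I'll insert halfway first.

>>> move_arm:
  deltas:
    - [[0.0015,0.002,0,0,0],[0,0,-0.01,0,0],[0,0,-0.012,0,0],[0,0,-0.012,0,0],[0,0,-0.012,0,0],[0,0,-0.012,0,0],[0,0,-0.012,0,0],[0,0,0,0,0]]

```text
time_s: 8.3
eef_pos: [0.4962, 0.2113, 0.2258]
tool_rot: [[-0.098, 0.001, -0.995], [0.995, -0.0, -0.098], [-0.0, -1.0, -0.001]]
contact_force: [0.5, -0.2, -2.6]
grip_width: 0.151
```

```bash
cat > v.py <<'E'
from h import *
import sys
go(.5483,.2162,.217,.10)
s=manip.observe();tcp=s['eef_pos'];R=s['tool_rot'];print(tcp)
out=[]
for n,x0,y0 in(('side',235,110),('top',140,60)):
    I=eyes.grab_frame(n)[:,:,::-1];k=4
    im=cv2.resize(I[y0:y0+125,x0:x0+100],None,fx=k,fy=k,interpolation=cv2.INTER_CUBIC)
    if len(sys.argv)>2:
        q=((proj(n,discpts(tcp,np.arctan2(R[1,0],R[0,0])-np.pi/2,0))-[x0,y0]+.5)*k).astype(np.int32);cv2.polylines(im,[q],True,(0,255,0),1)
    out.append(im)
cv2.imwrite(f'pics/{sys.argv[1]}.png',np.hstack(out))
E
python3 v.py j1 1
```

```text
t 8.3 tool delta [-0.0002  0.0088 -0.0523] turn deg -0.08 jaw 0.151 F [ 0.5 -0.2 -2.6]
[0.4962391  0.21128563 0.225785  ]
```

View pics/j1.png

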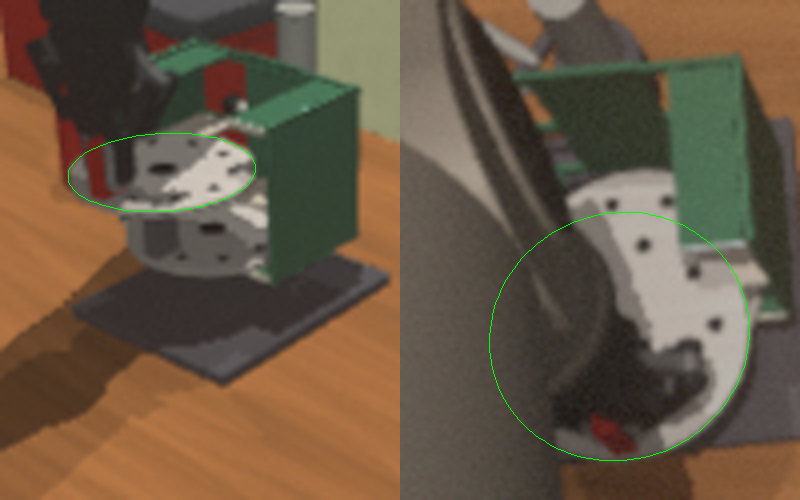

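The disc is going in centred, with no contact force, and the stored disc hasn't moved. I'll continue home.

>>> move_arm:
  deltas:
    - [[0,0,-0.01,0,0],[0,0,-0.01,0,0],[0,0,-0.01,0,0],[0,0,-0.01,0,0],[0,0,-0.006,0,0],[0,0,-0.006,0,0],[0,0,0,0,0],[0,0,0,0,0]]

```text
time_s: 9.2
eef_pos: [0.5462, 0.2163, 0.2258]
tool_rot: [[-0.099, -0.0, -0.995], [0.995, -0.0, -0.099], [-0.0, -1.0, 0.0]]
contact_force: [-0.2, 0.2, -2.8]
grip_width: 0.155
```

```bash
python3 v.py j2 1
```

```text
t 9.2 tool delta [-0.0003  0.0087 -0.0021] turn deg -0.05 jaw 0.155 F [-0.2  0.2 -2.8]
[0.54616385 0.21631378 0.22575048]
```

View pics/j2.png

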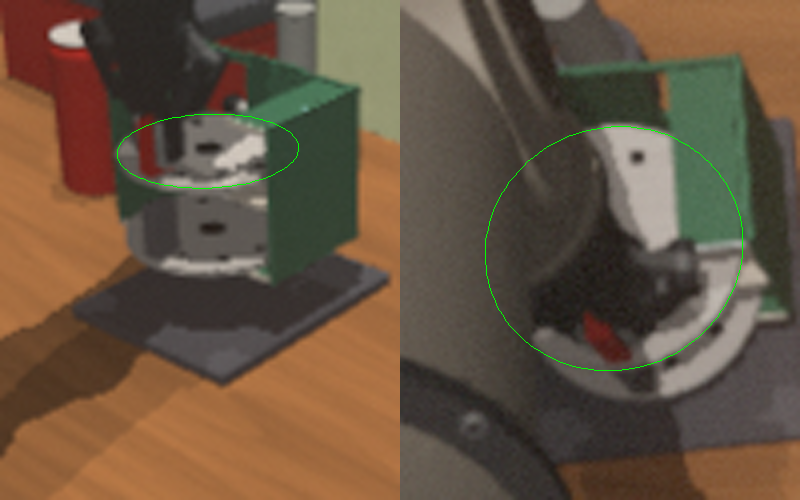

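>>> move_arm:
  deltas:
    - [[0,0.002,-0.002,0,0],[0,0.002,0,0,0],[0,0.002,0,0,0],[0,0,0,0,0]]

```text
time_s: 9.7
eef_pos: [0.5481, 0.2166, 0.2195]
tool_rot: [[-0.099, -0.001, -0.995], [0.995, -0.0, -0.099], [-0.0, -1.0, 0.001]]
contact_force: [0.7, -0.8, -3.0]
grip_width: 0.156
```

>>> move_arm:
  deltas:
    - [[0,0.001,0,0,0],[0,0.001,0,0,0],[0,0,0,0,0]]

```text
time_s: 10.0
eef_pos: [0.5483, 0.2166, 0.2178]
tool_rot: [[-0.099, -0.0, -0.995], [0.995, -0.0, -0.099], [-0.0, -1.0, 0.0]]
contact_force: [-0.1, 0.5, -2.7]
grip_width: 0.154
```

>>> move_arm:
  deltas:
    - [[0,0.001,0,0,0],[0,0.001,0,0,0],[0,0,0,0,0]]

```text
time_s: 10.3
eef_pos: [0.5482, 0.2166, 0.2157]
tool_rot: [[-0.099, -0.0, -0.995], [0.995, -0.0, -0.099], [-0.0, -1.0, 0.0]]
contact_force: [0.2, 0.2, -2.6]
grip_width: 0.153
```

>>> move_arm:
  deltas:
    - [[0,0.001,0,0,0],[0,0.001,0,0,0],[0,0,0,0,0]]

```text
time_s: 10.6
eef_pos: [0.5483, 0.2166, 0.2144]
tool_rot: [[-0.099, -0.0, -0.995], [0.995, 0.0, -0.099], [0.0, -1.0, 0.0]]
contact_force: [-4.5, -1.0, 8.6]
grip_width: 0.15
```

```bash
python3 v.py j3 1
```

```text
t 10.6 tool delta [-0.0004 -0.0026  0.    ] turn deg -0.04 jaw 0.15 F [-4.5 -1.   8.6]
[0.54830269 0.21663122 0.21443735]
```

View pics/j3.png

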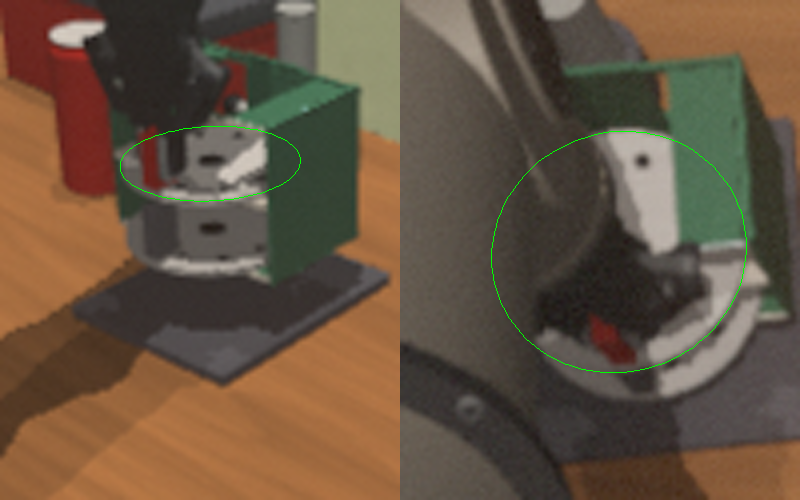

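Contact registered (Fz went from −2.6 to +8.6 N) with the disc bottom at about 0.129, in line with the measured ledge height. Releasing.

>>> move_arm:
  deltas:
    - [[0,-0.001,0,0,0.1],[0,0,0,0,0.4],[0,0,0,0,0.4],[0,0,0,0,0.4],[0,0,0,0,0.4],[0,0,0,0,0.4]]

```text
time_s: 11.3
eef_pos: [0.5484, 0.2166, 0.2149]
tool_rot: [[-0.099, 0.0, -0.995], [0.995, -0.0, -0.099], [-0.0, -1.0, -0.0]]
contact_force: [-0.4, 0.7, 0.7]
grip_width: 0.401
```

```bash
python3 v.py j4
```

```text
t 11.3 tool delta [-0.0004 -0.0021  0.0001] turn deg -0.04 jaw 0.401 F [-0.4  0.7  0.7]
[0.54835256 0.21661231 0.21489331]
```

View pics/j4.png

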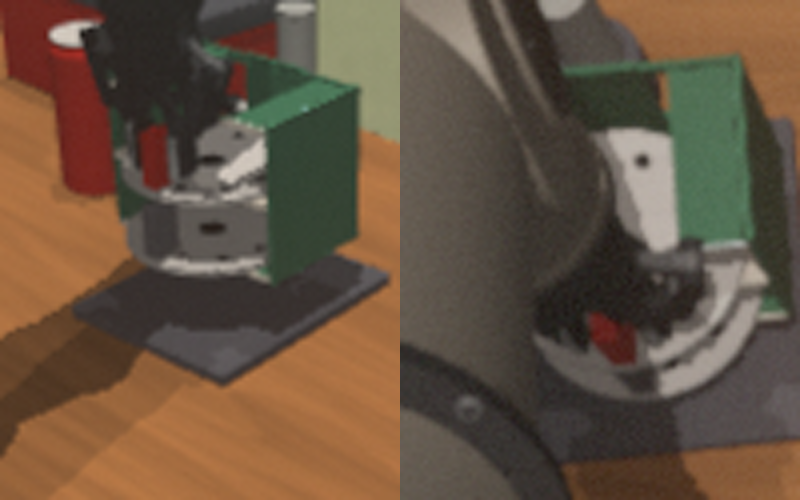

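The disc stayed in place and the fingers are clear of the tab. I'll go up, then out to the side so both cameras can see.

>>> move_arm:
  deltas:
    - [[0,-0.01,0,0,0.4],[0,-0.02,0,0,0.4],[0,-0.03,0,0,0.4],[0,-0.03,0,0,0.4],[0,-0.03,0,0,0.4],[-0.035,0,0.01,0,0.4],[-0.035,0,0.01,0,0.4],[-0.035,0,0.01,0,0.4],[-0.035,0,0.01,0,0.4],[-0.035,0,0.01,0,0.4]]

```text
time_s: 12.4
eef_pos: [0.5155, 0.036, 0.3357]
tool_rot: [[-0.099, 0.001, -0.995], [0.995, 0.0, -0.099], [0.0, -1.0, -0.001]]
contact_force: [1.3, -0.5, -0.6]
grip_width: 0.4
```

>>> move_arm:
  deltas:
    - [[-0.035,0,0,0,0.4],[-0.035,0,0,0,0.4],[-0.035,0,0,0,0.4],[-0.035,0,0,0,0.4],[-0.035,0,0,0,0.4],[-0.035,0,0,0,0.4],[-0.035,0,0,0,0.4],[-0.035,0,0,0,0.4],[0,0,0,0,0.4],[0,0,0,0,0.4]]

```text
time_s: 13.4
eef_pos: [0.5434, -0.2419, 0.3354]
tool_rot: [[-0.097, 0.0, -0.995], [0.995, -0.0, -0.097], [-0.0, -1.0, -0.0]]
contact_force: [0.2, 0.4, -0.8]
grip_width: 0.397
```

```bash
python3 - <<'E'
from h import *
s=manip.observe();print(s['time_s'],s['eef_pos'],s['contact_force'])
p=[.601,.2215,.1295,.10];out=[]
th=np.linspace(0,6.28,80)
for n,x0,y0 in(('side',240,110),('top',140,65)):
    I=eyes.grab_frame(n)[:,:,::-1];cv2.imwrite(f'pics/end_{n}.png',I);k=4
    im=cv2.resize(I[y0:y0+125,x0:x0+100],None,fx=k,fy=k,interpolation=cv2.INTER_CUBIC)
    for A in(np.c_[.07*np.cos(th),.07*np.sin(th),0*th+.006],):
        q=((proj(n,W(p,A))-[x0,y0]+.5)*k).astype(np.int32);cv2.polylines(im,[q],True,(0,255,0),1)
    out.append(im)
cv2.imwrite('pics/k1.png',np.hstack(out))
E
```

```text
13.4 [ 0.5434128  -0.24190523  0.33535361] [ 0.19870825  0.35488096 -0.77270338]
```

View pics/k1.png

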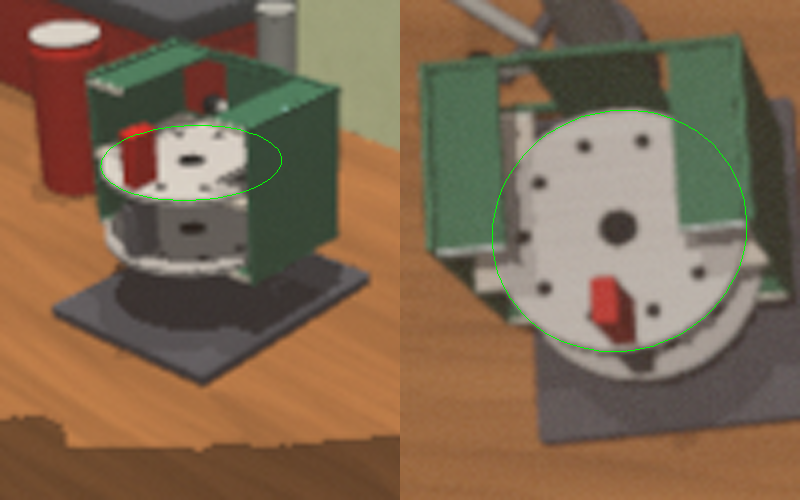

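```bash
python3 - <<'E'
from h import *
for n,px in(('top',(194.2,121.6)),('side',(287.4,149.6))):
    d=ray(n,px,.1355)-[.601,.2215,.1355];print(n,'slot-frame offset mm',((np.array([[.995,.0998,0],[-.0998,.995,0],[0,0,1]])@d)*1000).round(1))
a=cv2.imread('pics/side0.png')[160:176,270:300].astype(int);b=cv2.imread('pics/end_side.png')[160:176,270:300].astype(int)
print('stored hole darkest before/after',[np.argwhere(x.sum(2)<150).mean(0)+[160,270] for x in(a,b)])
from plant import ticket; print(ticket.job_done())
E
```

```text
top slot-frame offset mm [ 0.7  0.5 -0. ]
side slot-frame offset mm [1.  0.7 0. ]
stored hole darkest before/after [array([166.33333333, 287.5       ]), array([166.44444444, 287.77777778])]
the job is handed in; nothing more can be done
None
```

I gripped the aluminium red-tabbed disc by its tab and slid it through the open front into the upper slot. I lowered it onto the ledges, let go, moved the arm clear and handed the job in at about 13.5 s. No verdict was reported.

**Last checks:**
- **Position:** The disc's centre measured within about 1 mm of my home estimate in depth and sideways, in both cameras.
- **Tilt:** The rim matched the outline of a level disc by eye. I did not measure the tilt.
- **Tab:** It sticks out of the front.
- **Stored disc:** Its centre hole shifted less than 0.3 px in the side view, so it was not disturbed.
- **Robot:** It stands clear of everything with near-zero contact force.

**Disagreement:** The ledge contact put the slot height at about 0.129 to 0.130 m, while the camera fit gave 0.1315 m. That gap of about 2 mm is within the calibration accuracy.

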